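# Tether the crate of sheet glass to the bench snap hook

### The arm

A 6-joint arm with a two-finger parallel gripper is mounted at the origin on the work surface. World frame = base frame: x ahead of the robot, y to its left, z up, the work surface at z = 0. Lengths are in mm, angles in rad, forces in N, time in s.
With the tool pointing down it reaches from about 325 to 900 mm from the base axis. Payload 6.1 kg.
Tool frame: the origin (TCP) lies at the very end of the fingers, on their centre line; the grasp point (between the pads) lies 19 mm behind it; z points along the fingers, y is the line along which they close (so a half turn about z gives the same grasp; the last joint's range is limited). The gripper opens to 85 mm and grips with 20 to 120 N. Pads are 22 mm wide; open, the fingers measure 114 mm over their backs; the gripper's body (76 mm by 85 mm) begins 54 mm behind the grasp point. The pads swing forward as they close: fully open they stand 13 mm farther back than shut.
Start: joints at [1.031, 0.22, 1.526, -0, 1.395, -0.126], TCP at [251.305, 572.243, 231.3] pointing down, gripper open.
Joint ranges: [-2.98, 2.98], [-0.91, 2.08], [0.09, 2.57], [-1.24, 4.39], [0.2, 2.65], [-2.68, 2.68]. Speed limits (rad/s): [2.57, 2.57, 3.01, 3.14, 3.14, 3.14].

### API

Orientations are given as a unit quaternion [w, x, y, z].
In Python, from rig import telemetry, vision, job gives the robot as it stands.
- The arm moves only by the tool step_arm, never from a script. Its argument "commands" is a list that holds one entry, the list of rows, each a list of 7 numbers: the shift along the world's x, y, z each as a share of 300 mm, from -1 to 1, then the turn, a rotation vector about the world's x, y, z each as a share of pi rad, from -1 to 1, then the opening, from 0 (shut) to 1 (fully open). A call has 1 to 20 rows; each row is the pose to reach, as a shift and turn from the pose commanded when the call began, turning the shorter way round; what a row does not reach only later rows make up. A row lasts 1/8 s, in which the tool goes at most 62.5 mm and 10.7 degrees, less where a joint would pass 70% of its speed; a pose out of reach is approached as far as the arm can. A call with a number of a shift or a turn outside -1 to 1 is refused whole. A call with a gripper value outside its range is refused whole. The fingers move at their own pace and stop on an object; "squeeze" is the grip in N (left out, the last holds). Time passes only in rows, so rows that repeat a pose let the fingers close. It gives the time, the measured TCP pose, the force, the opening and the grip force at its end, in the units of the state.
- telemetry.sense(): the state, without advancing time (a new reading comes with each control period).
- vision.get_image(name): name is "scene" or "top" or "wrist"; returns the picture (480x640x3 uint8, red, green, blue); there is no depth.
- vision.camera_info(name): a dict with "fx", "fy", "cx", "cy" (pixels), "extrinsics" (4x4, takes a point from world to camera coordinates); the wrist camera has in their place "T_tool_cam" (4x4, takes a point from camera to tool coordinates, whose origin is the TCP and whose axes are the flange's). Camera axes: x right, y down, z forward; pixel columns grow to the right and rows downward; lengths in mm; the calibration is good to about 2 mm. The wrist camera is an equidistant fisheye: a pixel r from the principal point sees the ray r / f radians off the axis. A picture is of the moment at which its call begins: read the wrist's pose just before it. camera_info takes no time and is no camera call.
- job.hand_in(): hands the job in; it is judged then, once.
The state is a dict: "clock": time; "joint_pos": joint angles; "joint_vel": joint speeds; "effort": joint torques, N m; "tool_pos": TCP position; "orientation": TCP orientation; "wrist_force": force on the tool from outside, world axes, zero at the start; "wrist_torque": the same for the moment, N m; "finger_gap": finger opening in mm; "gripper_force": force on a finger pad.
Only numpy, scipy, OpenCV 4.12 (cv2) and the standard library are available. Lean on these libraries where they do the work, as an engineer would, in place of code of your own. Each camera call takes 0.05 s, during which the arm holds its last target. There are 200 camera calls.

### The job

Slide the small plywood crate of glass sheets along the bench, without lifting or tipping it, to the big steel snap hook on the bench bracket, so that the crate's ring presses the sprung gate in, passes it and the gate snaps shut behind the ring's end bar. Then prove that it holds: draw the crate back until the ring bears on the closed gate and give it a firm but measured pull of about 15 N, and leave it tethered. Do not ram the hook, and leave the other things on the bench where they are.

Things in the scene. Friction and masses are not known exactly. Their poses are not given: they have to be found in the camera images.
- crate: Loose open-topped plywood crate, 130 long (its x) x 120 wide (y) x 60 mm high, walls 10 mm, floor 8 mm, 0.55 to 1.05 kg, friction on the bench about 0.5 to 0.75. Origin: centre of its underside, z up; +x points to the end with the ring. Three upright glass sheets fixed across its front half, 80 mm high; rear half empty: x from -55 mm (rear wall's inner face) to +3 mm, 100 mm wide, open above.
- crate_center (a point): Centre of the crate's 130 x 120 x 60 mm box, half-way up (30 mm above the bench); axes as the crate's.
- ring_bar (a point): Middle of the far end bar of the crate's ring, 137 mm ahead of the crate's origin, 50 mm above the bench; axes as the crate's. The ring is a rigid oblong steel loop lying level in front of the crate's front wall: 8 mm round bar, 56 mm (x) by 44 mm (y) clear inside. The end bar, along y, is what presses the gate.
- dock: Fixed grey bracket with a steel snap hook. Origin on the bench under the gate, z up. The hook stands upright in the bracket's x-z plane, gate side facing -x: the ring comes in along +x. Hook 10 mm thick, 119 mm high, gate at x = 0, spine's inner face at x = 55 mm; its nose, below the gate, ends 41 mm up, under the ring. Post behind, foot plate to x = 170 mm. A bottle and a jar stand beside it.
- hook_mouth (a point): The point on the closed gate where the ring's end bar meets it: at the gate's middle line, 50 mm above the bench; axes as the bracket's.
- gate_tip (a point): Lower free end of the gate (8 mm round steel rod hinged 100 mm above the bench, 56 mm long to the tip, 44 mm above the bench when shut).
- gate (a joint): Gate angle, rad: 0 shut (cannot swing outward), grows as it swings inward. Spring: about 2.5 N at the tip to start, 6 N at 0.6 rad. When the ring's end bar is about 33 mm past the shut gate's line (gate near 0.6 rad) it slips under the tip and the gate snaps shut; the bar meets the spine at 51 mm. Pulled back, the bar bears on the shut gate at about 8 mm.
- flux: White plastic bottle, 52 mm across, 120 mm high, loose, beside the hook. Bystander; origin at its foot.
- jar: Glass jar, 60 mm across, 80 mm high, loose, on the other side of the hook. Bystander; origin at its foot.
- thermos: Blue flask, 68 mm across, 250 mm high, loose. Bystander; origin at its foot.
- hammer: Hammer lying flat. Bystander; origin under its middle.
- brush: Brush lying flat. Bystander; origin under its middle.
- knife: Lead knife with wooden handle, 180 mm long, lying flat. Bystander; origin under its middle.
- pliers: Red-handled pliers, 150 mm long, lying flat. Bystander; origin under its middle.

How it is judged:
By the outcome, as a careful person would: the job done as asked, in the order asked, and still so for the second after the job is handed in, with the robot touching nothing.
It also fails if it takes over 72 s, if anything falls off the work surface, if the arm or the gripper's body presses on something with over 40 N, if the wrist force passes 120 N, or if a joint passes its speed limit or range.

## Working session

There is one attempt and no reset: what is moved stays moved. The work goes in short steps, Python scripts to look and compute and a tool call to move; the robot and the scene stay as the last step left them, time stands still between calls to the robot, and variables do not carry over. Pictures are saved under pics/ and viewed, at most 10 in all, crops included, and the job is handed in when it is done.

Besides the shell and the picture viewer there is one more tool, called after ">>>" as a command line: name --argument value ..., lists and objects as JSON in quotes. step_arm: Moves the arm, as the interface text tells. Shift numbers are shares of 300 mm and turn numbers shares of pi rad, none past 1 either way. Its arguments: {"type":"object","properties":{"commands":{"type":"array"},"squeeze":{"type":"number"}},"required":["commands"]}

```bash
mkdir -p pics; ls
python3 - <<'E'
from rig import telemetry, vision, job
import cv2
for n in ("top","scene"):
    im=vision.get_image(n); cv2.imwrite(f"pics/{n}0.png",im[:,:,::-1])
    print(n,vision.camera_info(n))
print(vision.camera_info("wrist")); print(telemetry.sense())
E
```

```text
pics
top {'fx': 501.81081321076516, 'fy': 501.81081321076516, 'cx': 315.23356710725096, 'cy': 239.18074632586172, 'extrinsics': array([[ 1.29438944e-02, -9.99857692e-01,  1.08190634e-02,
         9.14342939e+01],
       [-9.95722722e-01, -1.38787563e-02, -9.13435329e-02,
         5.29034157e+02],
       [ 9.14806891e-02, -9.59044625e-03, -9.95760667e-01,
         1.46929987e+03],
       [ 0.00000000e+00,  0.00000000e+00,  0.00000000e+00,
         1.00000000e+00]])}
scene {'fx': 574.8659046329714, 'fy': 574.8659046329714, 'cx': 316.77237232022486, 'cy': 244.57359248326367, 'extrinsics': array([[ 8.06703292e-01,  5.90897526e-01, -8.36133584e-03,
        -4.90768408e+02],
       [ 5.06299817e-01, -6.98367784e-01, -5.05908029e-01,
        -1.50705681e+02],
       [-3.04779090e-01,  4.03884329e-01, -8.62546900e-01,
         1.69669301e+03],
       [ 0.00000000e+00,  0.00000000e+00,  0.00000000e+00,
         1.00000000e+00]])}
{'fx': 371.64829954431775, 'fy': 371.64829954431775, 'cx': 318.14132001738403, 'cy': 238.87933294799794, 'T_tool_cam': array([[ 1.12239949e-03, -9.63857016e-01, -2.6
[... 313 characters left out ...]
oint_pos': array([ 1.03087454e+00,  2.21132798e-01,  1.52751791e+00,  3.97171795e-05,
        1.39468939e+00, -1.26120577e-01]), 'joint_vel': array([-0.00018208, -0.00052556, -0.00116482, -0.0013239 , -0.00252471,
        0.00085874]), 'effort': array([ 1.22045323e-03, -4.98239958e+01, -3.90549088e+01, -7.92839774e-05,
        5.47642776e-03, -1.17380164e-04]), 'tool_pos': array([251.02752397, 571.77477969, 230.30636763]), 'orientation': array([-3.04094299e-04,  2.05430943e-01,  9.78671223e-01, -8.19329786e-04]), 'wrist_force': array([-0.11451525, -0.12851369, -0.26269296]), 'wrist_torque': array([-0.02853815, -0.000394  ,  0.00258394]), 'gripper_force': 0.0, 'finger_gap': 84.98868231740603}
```

View pics/top0.png

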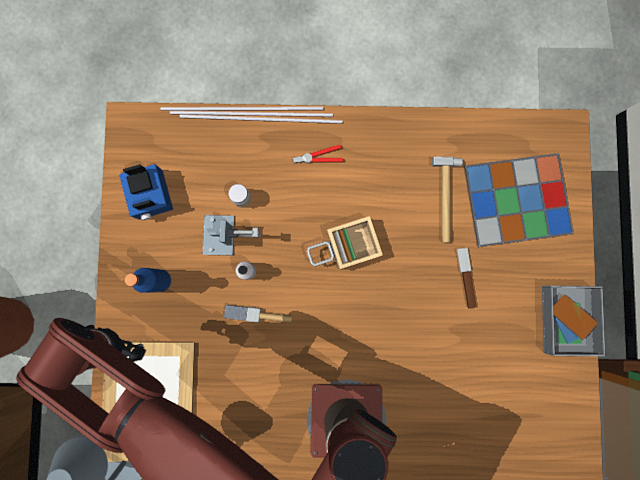

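View pics/scene0.png

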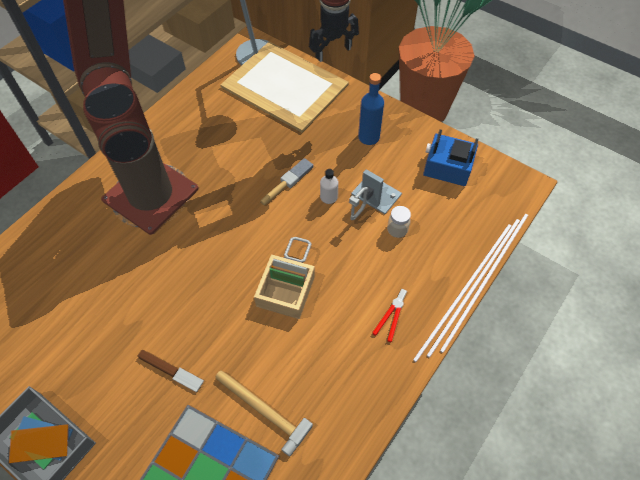

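Top view: crate at (355,243), ring at (319,253), hook nose at (258,232), bracket plate at (218,234), bottle (245,270) and jar (238,194) either side. I'll enlarge this area to get corners.

Run:
```python
import cv2
im=cv2.imread("pics/top0.png")[180:290,195:395]
cv2.imwrite("pics/crop0.png",cv2.resize(im,None,fx=4,fy=4,interpolation=cv2.INTER_CUBIC))
```

```text
(no output)
```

View pics/crop0.png

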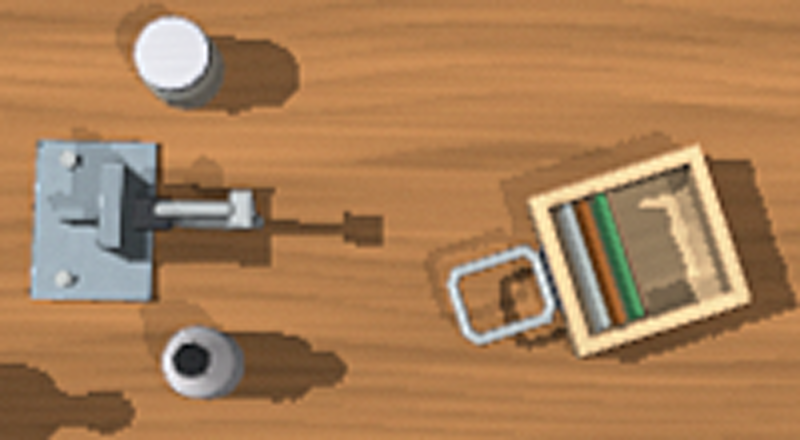

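```bash
cat > h.py <<'E'
import numpy as np
from rig import telemetry, vision, job
def ground(cam,px,z):
    c=vision.camera_info(cam);E=c["extrinsics"];R,t=E[:3,:3],E[:3,3]
    o=-R.T@t; d=R.T@np.array([(px[0]-c["cx"])/c["fx"],(px[1]-c["cy"])/c["fy"],1])
    return (o+d*(z-o[2])/d[2])[:2]
def proj(cam,p):
    c=vision.camera_info(cam);q=c["extrinsics"]@np.r_[p,1]
    return np.array([c["cx"]+c["fx"]*q[0]/q[2],c["cy"]+c["fy"]*q[1]/q[2]])
def crop(u): return (np.array(u)+.5)/4-.5+np.array([195,180])
E
python3 - <<'E'
from h import *
np.set_printoptions(precision=1,suppress=True)
g=lambda u,z:ground("top",crop(u),z)
C=[g(u,60) for u in [(697,145),(751,298),(583,356),(530,198)]]
print(C); cen=np.mean(C,0); d=(C[2]+C[3]-C[0]-C[1]); print("crate",cen,np.degrees(np.arctan2(d[1],d[0])),[np.linalg.norm(C[i]-C[i-1]) for i in range(4)])
print("bar",g((452,275),50),g((475,342),50),g((464,309),50))
P=[g(u,8) for u in [(38,141),(158,141),(154,300),(32,300)]]
print("plate",P,[np.linalg.norm(P[i]-P[i-1]) for i in range(4)])
d=P[0]+P[3]-P[1]-P[2];print("axis",np.degrees(np.arctan2(d[1],d[0])),np.degrees(np.arctan2(*(P[1]-P[2])[::-1])), (P[0]+P[3])/2,(P[1]+P[2])/2)
for z in(100,110,119): print(z,g((243,209),z),g((255,209),z),g((160,209),z))
print("bottle",g((190,358),120),"jar",g((172,53),80))
E
```

```text
[array([594.9, -56.8]), array([483.6, -96.3]), array([440. ,  25.2]), array([554.3,  64.7])]
crate [518.2 -15.8] 109.12378607396478 [np.float64(128.06816340980635), np.float64(118.08165488293496), np.float64(129.0562856843644), np.float64(120.88715406504366)]
bar [498.1 120.6] [449.5 103.2] [473.4 111.5]
plate [array([598.1, 434.1]), array([599.4, 343.9]), array([479.4, 343.5]), array([478.1, 434.6])] [np.float64(119.9441417399423), np.float64(90.23182499043489), np.float64(120.01026746178222), np.float64(91.06873782746008)]
axis 90.80405783499229 0.1596825207086143 [538.1 434.3] [539.4 343.7]
100 [539.1 268.5] [539.2 260. ] [538.3 327. ]
110 [538.1 267.4] [538.2 259. ] [537.2 325.4]
119 [537.1 266.4] [537.2 258.1] [536.3 324.1]
bottle [433.  300.4] jar [653.5 324.5]
```

Crate origin ≈ (518,-16), heading 109°. Hook gate ≈ (538.7,264), heading ≈ 90.4°. Plan: grip the rear wall from above and slide the crate. First I go above the rear wall.

>>> step_arm --commands '[[[0, -0.2, 0, 0, 0, 0.05, 0.6], [0, -0.4, 0, 0, 0, 0.1, 0.6], [0.0, -0.6, 0, 0, 0, 0.15, 0.6], [0.2, -0.8, 0, 0, 0, 0.2, 0.6], [0.4, -1, 0, 0, 0, 0.238, 0.6], [0.4, -1, 0, 0, 0, 0.238, 0.6]]]'

```text
clock: 0.85
tool_pos: [372.3, 270.4, 231.2]
orientation: [0.0, -0.167, 0.986, -0.0]
wrist_force: [0.4, 1.0, 0.2]
finger_gap: 51.2
gripper_force: 0.0
```

>>> step_arm --commands '[[[0.1, -0.18, 0, 0, 0, 0, 0.6], [0.2, -0.36, 0, 0, 0, 0, 0.6], [0.3, -0.54, 0, 0, 0, 0, 0.6], [0.4, -0.72, 0, 0, 0, 0, 0.6], [0.5, -0.88, -0.05, 0, 0, 0, 0.6], [0.553, -1, -0.1, 0, 0, 0, 0.6], [0.553, -1, -0.1, 0, 0, 0, 0.6]]]'

```text
clock: 1.72
tool_pos: [536.6, -30.0, 199.2]
orientation: [-0.002, -0.164, 0.986, 0.0]
wrist_force: [-0.8, 0.9, 0.3]
finger_gap: 51.0
gripper_force: 0.0
```

>>> step_arm --commands '[[[0, -0.15, 0, 0, 0, 0, 0.6], [0, -0.147, -0.1, 0, 0, 0, 0.6], [0, -0.147, -0.2, 0, 0, 0, 0.6], [0, -0.147, -0.2, 0, 0, 0, 0.6], [0, -0.147, -0.2, 0, 0, 0, 0.6]]]'

```text
clock: 2.35
tool_pos: [537.7, -71.3, 142.6]
orientation: [0.001, -0.167, 0.986, -0.0]
wrist_force: [-0.1, 0.7, 0.2]
finger_gap: 51.7
gripper_force: 0.0
```

Run:
```python
from h import *
import cv2
s=telemetry.sense(); print(s)
im=vision.get_image("wrist"); cv2.imwrite("pics/w1.png",im[:,:,::-1])
```

```text
{'clock': 2.35, 'joint_pos': array([-2.77260468e-01,  1.04980856e-01,  1.82980102e+00,  1.40977866e-04,
        1.20558337e+00, -2.18289839e+00]), 'joint_vel': array([-0.00325941, -0.0121072 , -0.01599378, -0.00019708, -0.00378672,
       -0.00059879]), 'effort': array([-2.94417143e-02, -4.01895332e+01, -3.49975169e+01,  3.11894437e-04,
        6.00060448e-02,  5.13145438e-03]), 'tool_pos': array([537.73306128, -71.26704454, 142.58516894]), 'orientation': array([ 5.82347631e-04, -1.66614952e-01,  9.86021844e-01, -2.04545619e-04]), 'wrist_force': array([-0.11689048,  0.72088801,  0.15409235]), 'wrist_torque': array([ 0.02080911, -0.04216945,  0.02011215]), 'gripper_force': 0.0, 'finger_gap': 51.7139967059926}
```

View pics/w1.png

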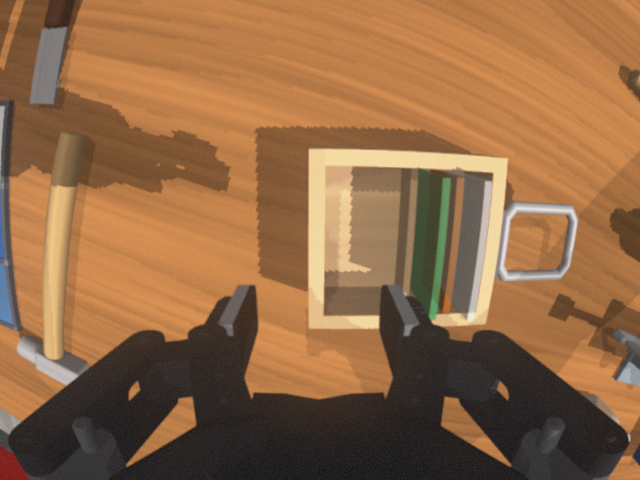

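The wrist view shows the rear wall at column ~316 (rows 149–328), between the open fingers, and aligned with them. The ring is at (540,240).

```bash
cat >> h.py <<'E'
from scipy.spatial.transform import Rotation as Ro
def wray(px,z,pos,q):
    c=vision.camera_info("wrist");u=np.array([px[0]-c["cx"],px[1]-c["cy"]]);r=np.linalg.norm(u);th=r/c["fx"]
    d=np.r_[u/r*np.sin(th),np.cos(th)];T=c["T_tool_cam"];R=Ro.from_quat(np.roll(q,-1)).as_matrix()
    o=np.array(pos)+R@T[:3,3];d=R@T[:3,:3]@d
    return (o+d*(z-o[2])/d[2])[:2]
E
python3 - <<'E'
from h import *
np.set_printoptions(precision=1,suppress=True)
s=telemetry.sense();g=lambda u,z:wray(u,z,s["tool_pos"],s["orientation"])
C=[g(u,60) for u in [(309,149),(309,329),(490,325),(507,158)]]
print(C,[np.linalg.norm(C[i]-C[i-1]) for i in range(4)])
for d in (C[3]-C[0],C[2]-C[1],):print(np.degrees(np.arctan2(d[1],d[0])))
d=C[0]-C[1];print(np.degrees(np.arctan2(d[1],d[0]))+90,"cen",np.mean(C,0),"rear mid",(C[0]+C[1])/2)
print("bar",(g((577,210),50)+g((569,278),50))/2)
d=Ro.from_quat(np.roll(s["orientation"],-1)).as_matrix();print("tool y",np.degrees(np.arctan2(d[1,1],d[0,1])))
E
```

```text
[array([483.5, -97.5]), array([598.4, -58.3]), array([555.7,  70. ]), array([441.2,  26. ])] [np.float64(130.5257820151863), np.float64(121.43284413677972), np.float64(135.21069562474594), np.float64(122.66469803751079)]
108.88048646178757
108.39533148484978
-71.14853462598165 cen [519.7 -15. ] rear mid [540.9 -77.9]
bar [475.4 120.1]
tool y 109.17392193109949
```

>>> step_arm --commands '[[[0, -0.003, -0.12, 0, 0, 0, 0.6], [0, -0.003, -0.24, 0, 0, 0, 0.6], [0, -0.003, -0.33, 0, 0, 0, 0.6], [0, -0.003, -0.39, 0, 0, 0, 0.6], [0, -0.003, -0.39, 0, 0, 0, 0.6], [0, -0.003, -0.39, 0, 0, 0, 0.6]]]'

```text
clock: 3.15
tool_pos: [538.4, -73.0, 25.8]
orientation: [0.001, -0.166, 0.986, -0.0]
wrist_force: [0.5, -0.1, 0.1]
finger_gap: 51.6
gripper_force: 0.0
```

>>> step_arm --commands '[[[0, 0, 0, 0, 0, 0, 0.3], [0, 0, 0, 0, 0, 0, 0.2], [0, 0, 0, 0, 0, 0, 0.1], [0, 0, 0, 0, 0, 0, 0.0], [0, 0, 0, 0, 0, 0, 0.0], [0, 0, 0, 0, 0, 0, 0.0]]]' --squeeze 40

```text
clock: 3.9
tool_pos: [537.8, -72.7, 25.1]
orientation: [0.001, -0.166, 0.986, -0.0]
wrist_force: [-0.9, 1.4, 6.4]
finger_gap: 9.4
gripper_force: 40.4
```

>>> step_arm --commands '[[[0.001, 0.02, 0, 0, 0, -0.009, 0], [0.001, 0.05, 0, 0, 0, -0.018, 0], [0.002, 0.08, 0, 0, 0, -0.027, 0], [0.002, 0.11, 0, 0, 0, -0.036, 0], [0.003, 0.15, 0, 0, 0, -0.045, 0], [0.004, 0.19, 0, 0, 0, -0.054, 0], [0.004, 0.23, 0, 0, 0, -0.063, 0], [0.005, 0.27, 0, 0, 0, -0.072, 0], [0.006, 0.31, 0, 0, 0, -0.081, 0], [0.006, 0.35, 0, 0, 0, -0.09, 0], [0.007, 0.38, 0, 0, 0, -0.099, 0], [0.007, 0.4, 0, 0, 0, -0.104, 0], [0.007, 0.4, 0, 0, 0, -0.104, 0], [0.007, 0.4, 0, 0, 0, -0.104, 0]]]'

```text
clock: 5.65
tool_pos: [539.9, 46.3, 25.1]
orientation: [0.0, -0.004, 1.0, -0.001]
wrist_force: [-1.7, -3.3, 5.4]
finger_gap: 9.6
gripper_force: 40.4
```

Run:
```python
from h import *
import cv2
s=telemetry.sense(); print(s["tool_pos"],s["orientation"],s["wrist_force"],s["wrist_torque"],s["finger_gap"])
R=Ro.from_quat(np.roll(s["orientation"],-1)).as_matrix();print(np.degrees(np.arctan2(R[1,1],R[0,1])))
a=vision.get_image("wrist")[:,:,::-1];np.save("w2.npy",a); t=vision.get_image("top")[:,:,::-1]
t=cv2.resize(t[180:290,195:395],None,fx=4,fy=4,interpolation=cv2.INTER_CUBIC)
cv2.imwrite("pics/w2.png",a); cv2.imwrite("pics/t2.png",t)
```

```text
[539.85978972  46.27884587  25.07364807] [ 4.36032122e-04 -3.86194367e-03  9.99992119e-01 -8.10928040e-04] [-1.73286832 -3.27905625  5.37768921] [-0.48500144  0.29762488  0.07548817] 9.636239665898882
90.4425071228391
```

View pics/w2.png

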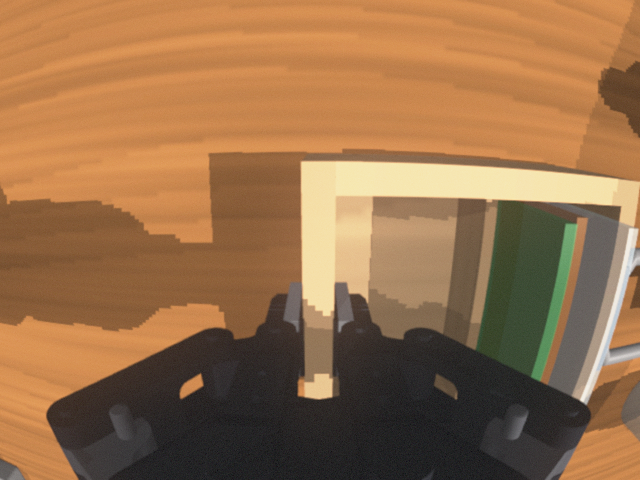

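View pics/t2.png

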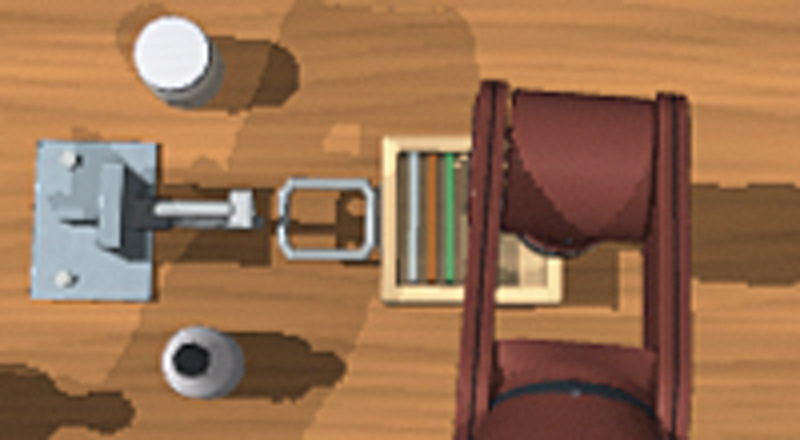

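The ring's end bar is at crop (284,219), just short of the hook nose (260,209), and lined up with the plate. Checking the offset.

Run:
```python
from h import *
np.set_printoptions(precision=1,suppress=True)
g=lambda u,z:ground("top",crop(u),z)
print("bar",g((284,219),50),"front corners",g((386,137),60),g((383,303),60),"ring sides",g((330,182),50),g((330,256),50))
print("expected bar", 539.9-197*np.sin(np.radians(.4)),46.3+197)
```

```text
bar [537.4 243.9] front corners [597.5 170.1] [476.4 170.2] ring sides [565.1 210.9] [510.8 209.8]
expected bar 538.5246917213016 243.3
```

>>> step_arm --commands '[[[0, 0.013, 0, 0, 0, 0, 0], [0, 0.026, 0, 0, 0, 0, 0], [0, 0.039, 0, 0, 0, 0, 0], [0, 0.052, 0, 0, 0, 0, 0]]]'

```text
clock: 6.25
tool_pos: [540.3, 60.9, 25.1]
orientation: [0.001, -0.004, 1.0, -0.002]
wrist_force: [-0.1, -9.9, 4.9]
finger_gap: 9.1
gripper_force: 40.1
```

>>> step_arm --commands '[[[0, 0.013, 0, 0, 0, 0, 0], [0, 0.026, 0, 0, 0, 0, 0], [0, 0.039, 0, 0, 0, 0, 0], [0, 0.052, 0, 0, 0, 0, 0]]]'

```text
clock: 6.75
tool_pos: [540.4, 75.7, 25.1]
orientation: [0.001, -0.004, 1.0, -0.002]
wrist_force: [-0.5, -13.2, 4.0]
finger_gap: 9.6
gripper_force: 40.1
```

>>> step_arm --commands '[[[0, 0.013, 0, 0, 0, 0, 0], [0, 0.026, 0, 0, 0, 0, 0], [0, 0.039, 0, 0, 0, 0, 0]]]'

```text
clock: 7.12
tool_pos: [540.4, 86.9, 25.1]
orientation: [0.001, -0.004, 1.0, -0.002]
wrist_force: [1.2, -16.8, 5.2]
finger_gap: 9.3
gripper_force: 40.1
```

>>> step_arm --commands '[[[0, 0.013, 0, 0, 0, 0, 0], [0, 0.026, 0, 0, 0, 0, 0], [0, 0.039, 0, 0, 0, 0, 0]]]'

```text
clock: 7.5
tool_pos: [540.6, 98.0, 25.3]
orientation: [0.001, -0.004, 1.0, -0.003]
wrist_force: [-0.5, -17.3, 7.7]
finger_gap: 9.4
gripper_force: 40.7
```

>>> step_arm --commands '[[[0, 0.01, 0, 0, 0, 0, 0], [0, 0.02, 0, 0, 0, 0, 0]]]'

```text
clock: 7.75
tool_pos: [540.3, 105.7, 25.1]
orientation: [0.001, -0.004, 1.0, -0.001]
wrist_force: [-0.5, -8.7, 4.8]
finger_gap: 9.5
gripper_force: 40.4
```

The force fell from 17 N to 9 N (plain drag), so the gate has slipped past the bar. Going 3 mm further for margin, then drawing back slowly.

>>> step_arm --commands '[[[0, 0.01, 0, 0, 0, 0, 0], [0, 0.01, 0, 0, 0, 0, 0], [0, 0, 0, 0, 0, 0, 0], [0, -0.01, 0, 0, 0, 0, 0], [0, -0.02, 0, 0, 0, 0, 0], [0, -0.03, 0, 0, 0, 0, 0], [0, -0.04, 0, 0, 0, 0, 0], [0, -0.05, 0, 0, 0, 0, 0], [0, -0.06, 0, 0, 0, 0, 0]]]'

```text
clock: 8.88
tool_pos: [540.0, 91.7, 25.0]
orientation: [0.001, -0.004, 1.0, 0.001]
wrist_force: [-0.3, 9.1, 4.0]
finger_gap: 9.7
gripper_force: 40.6
```

>>> step_arm --commands '[[[0, -0.005, 0, 0, 0, 0, 0], [0, -0.01, 0, 0, 0, 0, 0]]]'

```text
clock: 9.12
tool_pos: [540.0, 88.8, 25.0]
orientation: [0.001, -0.004, 1.0, 0.001]
wrist_force: [1.1, 9.4, 4.6]
finger_gap: 9.2
gripper_force: 40.6
```

>>> step_arm --commands '[[[0, -0.005, 0, 0, 0, 0, 0], [0, -0.01, 0, 0, 0, 0, 0], [0, -0.015, 0, 0, 0, 0, 0], [0, -0.02, 0, 0, 0, 0, 0], [0, -0.025, 0, 0, 0, 0, 0], [0, -0.03, 0, 0, 0, 0, 0]]]'

```text
clock: 9.88
tool_pos: [540.0, 79.8, 25.1]
orientation: [0.001, -0.004, 1.0, 0.001]
wrist_force: [1.0, 9.3, 4.7]
finger_gap: 9.6
gripper_force: 40.6
```

>>> step_arm --commands '[[[0, -0.004, 0, 0, 0, 0, 0], [0, -0.008, 0, 0, 0, 0, 0]]]'

```text
clock: 10.12
tool_pos: [540.0, 77.4, 25.1]
orientation: [0.001, -0.004, 1.0, 0.001]
wrist_force: [0.4, 9.5, 4.9]
finger_gap: 9.5
gripper_force: 40.6
```

>>> step_arm --commands '[[[0, -0.003, 0, 0, 0, 0, 0], [0, -0.006, 0, 0, 0, 0, 0]]]'

```text
clock: 10.38
tool_pos: [539.9, 75.7, 25.0]
orientation: [0.001, -0.004, 1.0, 0.002]
wrist_force: [-0.5, 11.5, 5.3]
finger_gap: 9.6
gripper_force: 40.7
```

>>> step_arm --commands '[[[0, -0.002, 0, 0, 0, 0, 0], [0, -0.003, 0, 0, 0, 0, 0]]]'

```text
clock: 10.62
tool_pos: [539.9, 75.6, 25.0]
orientation: [0.001, -0.004, 1.0, 0.002]
wrist_force: [0.1, 13.5, 4.8]
finger_gap: 9.6
gripper_force: 40.7
```

Contact with the gate at bar ≈ +8 mm, as expected. Ramping up towards about 24 N at the wrist: 15 N on the gate plus about 9.4 N of bench drag.

>>> step_arm --commands '[[[0, -0.003, 0, 0, 0, 0, 0], [0, -0.006, 0, 0, 0, 0, 0], [0, -0.006, 0, 0, 0, 0, 0]]]'

```text
clock: 11.0
tool_pos: [539.9, 75.1, 25.0]
orientation: [0.001, -0.004, 1.0, 0.003]
wrist_force: [0.1, 18.7, 5.1]
finger_gap: 9.5
gripper_force: 40.8
```

>>> step_arm --commands '[[[0, -0.002, 0, 0, 0, 0, 0], [0, -0.004, 0, 0, 0, 0, 0], [0, -0.004, 0, 0, 0, 0, 0]]]'

```text
clock: 11.38
tool_pos: [539.9, 74.9, 25.1]
orientation: [0.001, -0.004, 1.0, 0.004]
wrist_force: [0.9, 22.5, 4.8]
finger_gap: 9.5
gripper_force: 40.8
```

>>> step_arm --commands '[[[0, -0.002, 0, 0, 0, 0, 0], [0, -0.002, 0, 0, 0, 0, 0], [0, -0.002, 0, 0, 0, 0, 0], [0, -0.002, 0, 0, 0, 0, 0], [0, -0.002, 0, 0, 0, 0, 0], [0, -0.002, 0, 0, 0, 0, 0]]]'

```text
clock: 12.12
tool_pos: [539.9, 74.8, 25.1]
orientation: [0.001, -0.004, 1.0, 0.004]
wrist_force: [0.1, 25.5, 3.3]
finger_gap: 9.7
gripper_force: 40.9
```

Run:
```python
from h import *
import cv2
s=telemetry.sense(); print(s["wrist_force"],s["tool_pos"])
t=vision.get_image("top")[:,:,::-1]; c=vision.get_image("scene")[:,:,::-1]
t=cv2.resize(t[180:290,195:395],None,fx=3,fy=3,interpolation=cv2.INTER_CUBIC)
c=cv2.resize(c[140:260,260:460],None,fx=3,fy=2.2,interpolation=cv2.INTER_CUBIC)
cv2.imwrite("pics/t3.png",np.vstack([t,c])[:600])
```

```text
[ 0.08661829 25.51023886  3.26509288] [539.92556245  74.75937354  25.08575304]
```

View pics/t3.png

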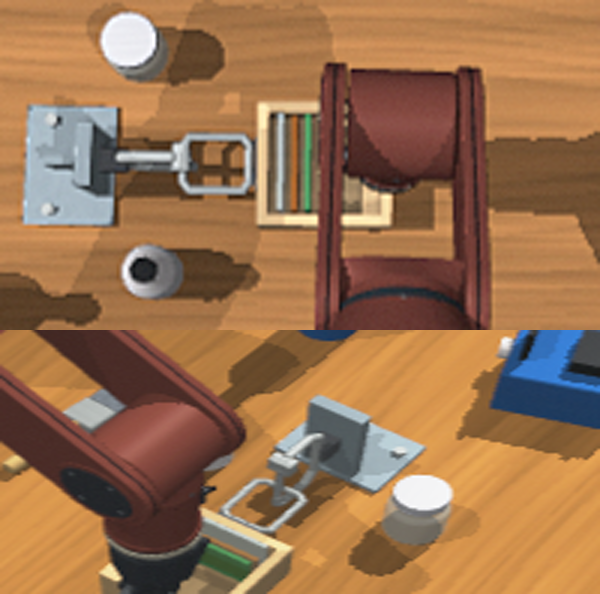

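The ring is captive behind the gate under about 25 N at the wrist (about 16 N on the gate), and the bottle and jar haven't moved. Easing off, releasing and rising.

>>> step_arm --commands '[[[0, 0.006, 0, 0, 0, 0, 0], [0, 0.012, 0, 0, 0, 0, 0], [0, 0.018, 0, 0, 0, 0, 0], [0, 0.021, 0, 0, 0, 0, 0], [0, 0.021, 0, 0, 0, 0, 0]]]'

```text
clock: 12.85
tool_pos: [540.0, 75.4, 25.0]
orientation: [0.001, -0.004, 1.0, -0.0]
wrist_force: [-0.5, -0.2, 5.8]
finger_gap: 9.4
gripper_force: 41.5
```

>>> step_arm --commands '[[[0, 0, 0, 0, 0, 0, 0.25], [0, 0, 0, 0, 0, 0, 0.4], [0, 0, 0, 0, 0, 0, 0.5], [0, 0, 0, 0, 0, 0, 0.5], [0, 0, 0, 0, 0, 0, 0.5]]]'

```text
clock: 13.48
tool_pos: [539.3, 75.4, 24.2]
orientation: [-0.0, -0.004, 1.0, -0.0]
wrist_force: [0.8, -0.2, -0.3]
finger_gap: 42.6
gripper_force: 0.0
```

>>> step_arm --commands '[[[0, 0, 0.05, 0, 0, 0, 0.5], [0, 0, 0.12, 0, 0, 0, 0.5], [0, 0, 0.25, 0, 0, 0, 0.5], [0, -0.1, 0.4, 0, 0, 0, 0.5], [0, -0.3, 0.55, 0, 0, 0, 0.5], [0, -0.5, 0.6, 0, 0, 0, 0.5], [0, -0.7, 0.6, 0, 0, 0, 0.5], [0, -0.7, 0.6, 0, 0, 0, 0.5], [0, -0.7, 0.6, 0, 0, 0, 0.5]]]'

```text
clock: 14.6
tool_pos: [539.2, -134.8, 204.9]
orientation: [0.0, -0.003, 1.0, 0.0]
wrist_force: [0.5, 0.2, 0.0]
finger_gap: 42.9
gripper_force: 0.0
```

Run:
```python
from h import *
import cv2
s=telemetry.sense(); print(s["clock"],s["wrist_force"],s["tool_pos"])
t=vision.get_image("top")[:,:,::-1]; c=vision.get_image("scene")[:,:,::-1]
t=cv2.resize(t[180:290,195:395],None,fx=3,fy=3,interpolation=cv2.INTER_CUBIC)
c=cv2.resize(c[140:260,260:460],None,fx=3,fy=2.2,interpolation=cv2.INTER_CUBIC)
cv2.imwrite("pics/t4.png",np.vstack([t,c])[:600])
```

```text
14.6 [0.49225212 0.20739969 0.02422731] [ 539.18280343 -134.79142388  204.85768331]
```

View pics/t4.png

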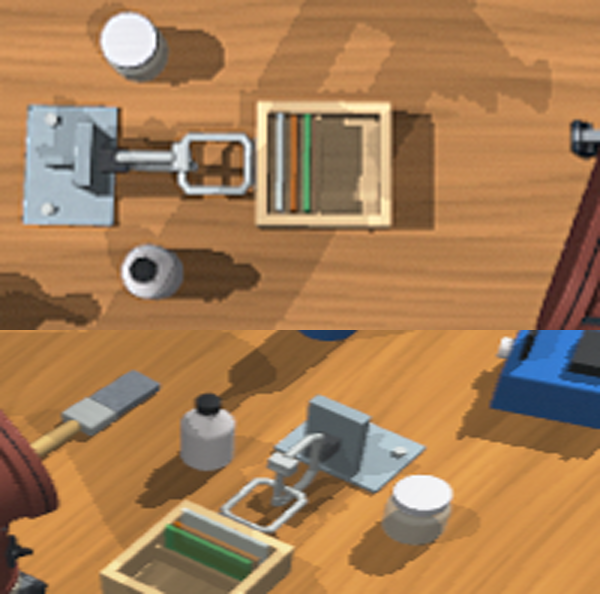

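The ring is hooked behind the shut gate, the crate sits flat and square, the arm is clear, and the bottle and jar haven't moved.

```bash
python3 -c "
from rig import job; print(job.hand_in())"
```

```text
the job is handed in; nothing more can be done
None
```

The crate is tethered: its ring passed the gate, which snapped shut behind it, and it held a pull of about 16 N (25.5 N at the wrist less about 9.4 N of bench drag); the arm was clear and the job was handed in at about 15 s.

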